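Turn down the gas and pull out the dish-warming tray

ROBOT

A 7-joint arm with a two-finger parallel gripper is mounted at the origin on the work surface. World frame = base frame: x ahead of the robot, y to its left, z up, the work surface at z = 0. Lengths are in m, angles in rad, forces in N, time in s.
With the tool pointing down it reaches from about 0.35 to 0.9 m from the base axis. Payload 8.1 kg.
Tool frame: the origin (TCP) lies midway between the tips of the shut fingers; the grasp point (between the pads) lies grip_depth behind it (grip_depth is the distance from the TCP to the grasp point, in m); z points along the fingers, y is the line along which they close (so a half turn about z gives the same grasp; the last joint's range is limited). The gripper opens to 85 mm and grips with 20 to 120 N. Pads are 22 mm wide; open, the fingers measure 114 mm over their backs; the gripper's body (76 mm by 85 mm) begins 54 mm behind the grasp point. The pads swing forward as they close: fully open they stand 13 mm farther back than shut.
Start: joints at [1.18, 0.434, 0.025, 1.573, -0.012, 1.134, -0.075], TCP at [0.177, -0.599, 0.231] pointing down, gripper open.
Joint ranges: [-2.62, 2.62], [-0.44, 2.09], [-1.27, 1.32], [0.08, 2.57], [-1.32, 4.46], [0.12, 2], [-2.74, 2.74]. Speed limits (rad/s): [2.22, 2.22, 3.01, 3.01, 3.14, 3.14, 3.14].

INTERFACE

Orientations are given as a unit quaternion [x, y, z, w].
In Python, from plant import sense, snapshot, camera_info, close_job, grip_depth gives the robot as it stands. The module is installed in compiled form; this text tells all that it offers.
- The arm moves only by the shell command python3 -m jog 'ROWS' [FORCE]. ROWS is JSON, a list of rows, each an object with "delta_rot": the turn, a rotation vector about the tool's x, y, z in units of 120 degrees (1.0 is 120 degrees), a list of three; "delta_pos": the shift along the tool's x, y, z in units of 0.15 m (1.0 is 0.15 m), a list of three; "fingers": the finger opening in mm, from 0 to 85.4. In form: [{"delta_rot": [rx, ry, rz], "delta_pos": [tx, ty, tz], "fingers": fingers}, ...]. A call has exactly 10 rows; each row is the pose to reach, as a shift and turn from the pose commanded when the call began, along the tool's axes at that moment; what a row does not reach only later rows make up. A row lasts 1/12 s, in which the tool goes at most 41.7 mm and 7.16 degrees, less where a joint would pass 70% of its speed; a pose out of reach is approached as far as the arm can. A call with a number of a shift or a turn outside -1 to 1 is refused whole. A call with a gripper value outside its range is refused whole. The fingers move at their own pace and stop on an object; FORCE is the grip in N (left out, the last holds). Time passes only in rows, so rows that repeat a pose let the fingers close, or fill a call up. It gives the time, the measured TCP pose, the force, the opening and the grip force at its end, in the units of the state.
- sense(): the state, without advancing time (a new reading comes with each control period).
- snapshot(name): name is "side" or "top" or "wrist"; returns (picture, depth): 384x512x3 uint8, red, green, blue; 384x512 float32, m along the optical axis (not along the pixel's ray), 0 where there is no reading.
- camera_info(name): a dict with "vertical_fov" (degrees; the focal length in pixels is half the picture's height over the tangent of half this angle, whatever the lens; pixels are square), "cx", "cy" (the principal point, pixels), "rvec" (rotation vector, rad) and "tvec" (3), from world to camera coordinates, as OpenCV has them. Camera axes: x right, y down, z forward; pixel columns grow to the right and rows downward; lengths in m; the calibration is good to about 2 mm. A picture is of the moment at which its call begins: read the wrist's pose just before it. camera_info takes no time and is no camera call; for the wrist camera it gives the pose at the moment of the call.
- close_job(): hands the job in; it is judged then, once.
The state is a dict: "clock": time; "joints": joint angles; "joint_velocities": joint speeds; "joint_torque": joint torques, N m; "eef_pos": TCP position; "tool_rot": TCP orientation; "wrist_force": force on the tool from outside, world axes, zero at the start; "torque": the same for the moment, N m; "grip_width": opening from 0.0 (shut) to 1.0 (fully open); "finger_force": force on a finger pad.
Only numpy, scipy, OpenCV 4.12 (cv2) and the standard library are available. Lean on these libraries where they do the work, as an engineer would, in place of code of your own. Each camera call takes 0.05 s, during which the arm holds its last target. There are 200 camera calls.

TASK

The dishes in the warming cupboard are ready to be filled. First turn the yellow gas tap down to half, so that its lever lies over the red mark, then pull the white enamel tray all the way out to its stop, smoothly and without a jerk, so that the three dishes stay standing on it. Leave the lidded box, the ladle and its rest, and the jar where they are.

Things in the scene. Friction and masses are not known exactly. Their poses are not given: they have to be found in the camera images.
- tap (a joint): Yellow lever of the gas tap, turning about a vertical axis. Value = opening in rad: 0 shut (long arm across the pipe, along tap_base +y), 1.571 full (along tap_base -x), 0.785 half (over the dial's red mark, midway between the two black marks). Opening turns it anticlockwise seen from above, turning down clockwise. Stiff (about 0.12 N m), stays where it is left.
- tap_grip (a point): Point in the lever on its turning axis, 115 mm above the worktop. The lever is a yellow bar 100 mm long, 16 mm wide, from 100 to 126 mm above the worktop, reaching 85 mm one way from the axis and 15 mm the other; x points along the long arm. The white dial below is 100 mm across, its top 82 mm above the worktop.
- tap_end (a point): Tip of the lever's long arm, 85 mm from the axis, at the same height as tap_grip.
- tap_base: Fixed steel pipe arch, 200 mm long and 22 mm thick, with a brass valve body, on a dark steel base plate 230 x 80 x 8 mm. Origin at the centre of the underside, below the lever's axis; x runs along the pipe. Dial marks (origin at dial centre): black along +y (shut), black along -x (full), red halfway between, along -x+y.
- tray (a joint): Pull-out of the white enamel warming tray in m: 0 = fully in, 0.140 = against its stop. It slides along the cabinet's -x, level, with light friction (a few N).
- tray_handle (a point): Middle of the tray's handle: a level round steel bar 12 mm thick, 120 mm long (along its y), 110 mm above the worktop, 50 mm in front of the tray's white front panel (44 mm clear gap behind the bar), with a post at each end. x points into the cabinet; the tray pulls out along -x. The panel's upper edge is 117 mm above the worktop.
- tray_floor (a point): Point on the tray's inner floor, 58 mm above the worktop, mid-width, 5 mm from the front wall (the floor runs from here along +x); the tray is 200 mm deep (x), 280 mm wide (y), walls 5 mm thick and 23 mm high inside.
- cabinet: Fixed low steel warming cupboard with a pine top, 260 mm deep (x), 320 mm wide (y), 127 mm high, with two spare white dishes fixed in a stack at the rear of its top. Origin on the worktop under the middle of its front face; x points into it, so its front faces its own -x. The tray's front panel, 310 mm wide and 12 mm thick, covers the front.
- lidbox: Black plastic lidded box with steel spring clips, 106 x 150 x 59 mm, on the worktop. Origin: centre of its underside.
- ladle: Steel ladle, 210 mm long, lying on the bamboo rest. Origin: centre of its underside; x along it.
- rest: Flat bamboo rest, 250 x 85 x 12 mm, on the worktop. Origin: centre of its underside.
- jar: White ceramic jar with a wooden lid, 84 mm across, 120 mm high, on the worktop. Origin: centre of its underside.
- dish0: Small white porcelain dish, 76 mm across and 28 mm high, standing loose on the tray. Origin: centre of its underside; z up.
- dish1: Small blue porcelain dish, 76 mm across and 28 mm high, standing loose on the tray. Origin: centre of its underside; z up.
- dish2: Small white porcelain dish, 76 mm across and 28 mm high, standing loose on the tray. Origin: centre of its underside; z up.

How it is judged:
By the outcome, as a careful person would: the job done as asked, in the order asked, and still so for the second after the job is handed in, with the robot touching nothing.
It also fails if it takes over 46 s, if anything falls off the work surface, if the arm or the gripper's body presses on something with over 40 N, if the wrist force passes 120 N, or if a joint passes its speed limit or range.

## Working session

There is one attempt and no reset: what is moved stays moved. The work goes in short steps, Python scripts to look and compute and a shell command to move; the robot and the scene stay as the last step left them, time stands still between calls to the robot, and variables do not carry over. Pictures are saved under pics/ and viewed, at most 10 in all, crops included, and the job is handed in when it is done.

```bash
mkdir -p pics
cat > h.py <<'E'
import numpy as np, cv2
from scipy.spatial.transform import Rotation as R
from plant import sense, snapshot, camera_info, close_job, grip_depth
def cam(n):
    c=camera_info(n); f=192/np.tan(np.radians(c["vertical_fov"])/2)
    return f,c["cx"],c["cy"],R.from_rotvec(np.ravel(c["rvec"])).as_matrix(),np.ravel(c["tvec"])
def cloud(n,d):
    f,cx,cy,Rm,t=cam(n); v,u=np.mgrid[:384,:512]
    P=np.stack([(u-cx)/f*d,(v-cy)/f*d,d],-1)
    W=(P-t)@Rm; W[d==0]=np.nan
    return W
def totool(p):  # world point -> tool coordinates (m)
    s=sense(); return R.from_quat(s["tool_rot"]).inv().apply(np.array(p)-s["eef_pos"])
E
python3 - <<'E'
from h import *
print(sense()); print(grip_depth if not callable(grip_depth) else grip_depth())
for n in("top","side"):
    p,d=snapshot(n); cv2.imwrite(f"pics/{n}0.png",p[...,::-1]); np.savez(f"{n}0.npz",p=p,d=d,W=cloud(n,d)); print(n,camera_info(n),(d>0).mean())
a=[cv2.imread(f"pics/{n}0.png") for n in("top","side")]
E
```

```text
{'clock': 0.0, 'joints': array([ 1.1803795 ,  0.43523285,  0.02494043,  1.57411032, -0.01161386,
        1.13400948, -0.07506515]), 'joint_velocities': array([-0.00017582, -0.00170144,  0.00184835,  0.00010554, -0.00161328,
        0.00127579,  0.00010984]), 'joint_torque': array([-6.17633523e-04, -6.70470500e+01,  1.02508921e+00, -3.16217601e+01,
        1.55790470e-02,  1.25491497e-02, -1.62378518e-05]), 'eef_pos': array([ 0.17723195, -0.59880336,  0.23051435]), 'tool_rot': array([ 9.89663540e-01,  1.43406503e-01, -1.74948271e-04, -7.88413337e-04]), 'wrist_force': array([ 0.17796194, -1.52262074, -0.66208902]), 'torque': array([-0.02764703, -0.02041773, -0.0749806 ]), 'finger_force': 0.0, 'grip_width': 0.9984295719133578}
0.0187
top {'vertical_fov': 56.403926009064016, 'cx': 253.07274936582235, 'cy': 187.12302798987758, 'rvec': array([ 2.12504922, -2.14090908,  0.19372547]), 'tvec': array([0.02519453, 0.60252361, 1.33470902])} 0.996063232421875
side {'vertical_fov': 54.48386652133594, 'cx': 256.79316888431276, 'cy': 189.54201716496092, 'rvec': array([ 0.67647266, -2.41579575,  1.41109174]), 'tvec': array([0.51941716, 0.22691121, 1.13957992])} 0.9958038330078125
```

View pics/top0.png

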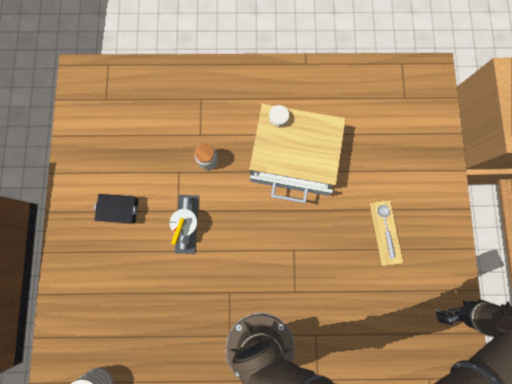

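View pics/side0.png

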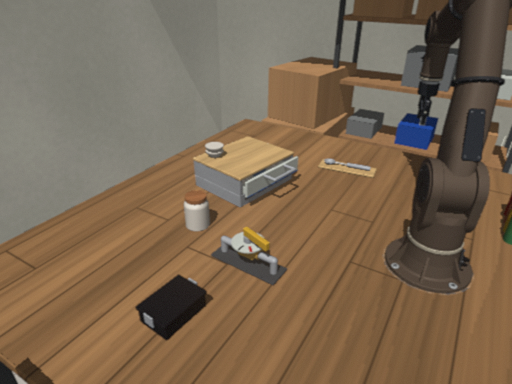

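The top view shows the tap dial at (183,222) with the yellow lever running to about (175,243). The tray handle is at (290,195), in front of the cabinet at (298,145). The lidded box (117,208), jar (206,155) and ladle (387,233) stand clear. The side view agrees.

Run:
```python
from h import *
for n in("top","side"):
    z=np.load(n+"0.npz"); p,W=z["p"].astype(int),z["W"]
    print("==",n)
    y=(p[...,0]>150)&(p[...,1]>120)&(p[...,2]<70)&(p[...,0]-p[...,2]>120)&(W[...,2]>.085)&(W[...,2]<.16)&(W[...,0]<.6)
    Q=W[y]; print("yellow",len(Q))
    if len(Q)>5:
        t=Q[Q[:,2]>np.median(Q[:,2])-.01]; r=cv2.minAreaRect(t[:,:2].astype(np.float32)*1000); print(r, np.median(t[:,2]), cv2.boxPoints(r))
    c=Q.mean(0); red=(p[...,0]>140)&(p[...,1]<80)&(p[...,2]<80)&(np.linalg.norm(W-c,axis=-1)<.12); print("red",W[red].mean(0),red.sum())
    wh=(p.min(-1)>165)&(np.ptp(p,axis=-1)<30)&(np.linalg.norm(W-c,axis=-1)<.12)&(abs(W[...,2]-.082)<.012)
    print("dial",cv2.minEnclosingCircle(W[wh][:,:2].astype(np.float32)),W[wh].mean(0),wh.sum())
    # handle, cabinet
    m=(W[...,2]>.095)&(W[...,2]<.16)&(W[...,0]>.3)&(W[...,1]<.2)&(W[...,1]>-.3)
    k=m&(W[...,2]>.122); print("cab top",np.nanmedian(W[k][:,2]),cv2.boxPoints(cv2.minAreaRect(W[k&(W[...,2]<.134)][:,:2].astype(np.float32))))
    np.save(n+"_m.npy",m)
# zoomed crops
z=np.load("top0.npz");p=z["p"]
a=cv2.resize(p[180:260,150:220],None,fx=5.7,fy=5.7,interpolation=cv2.INTER_CUBIC); b=cv2.resize(p[165:210,245:340],None,fx=4,fy=4,interpolation=cv2.INTER_CUBIC)
c=np.zeros((460,790,3),np.uint8); c[:a.shape[0],:a.shape[1]]=a; c[:b.shape[0],402:402+b.shape[1]]=b
cv2.imwrite("pics/c0.png",c[...,::-1])
```

```text
== top
yellow 106
((431.83868408203125, 294.1617431640625), (14.550942420959473, 96.10426330566406), 70.96746826171875) 0.12427563394200233 [[384.04083 302.95404]
 [474.89142 271.61395]
 [479.63654 285.36945]
 [388.78595 316.70953]]
red [nan nan nan] 0
dial ((0.46576833724975586, 0.2830577492713928), 0.049775537103414536) [0.47710739 0.2813684  0.08119566] 311
cab top 0.126355200968419 [[ 0.57156736 -0.2782355 ]
 [ 0.85447377 -0.33306745]
 [ 0.94948524  0.1571461 ]
 [ 0.6665788   0.21197805]]
== side
yellow 123
((434.8795166015625, 296.45550537109375), (16.740262985229492, 96.0770263671875), 71.01034545898438) 0.12645081556418958 [[386.73175 304.17252]
 [477.58002 272.90927]
 [483.02728 288.7385 ]
 [392.17902 320.00174]]
red [0.44293658 0.31027865 0.08361158] 5
dial ((0.46934691071510315, 0.28631681203842163), 0.04927249625325203) [0.47682069 0.30143219 0.08308455] 242
cab top 0.12863166174668855 [[ 0.6002605  -0.2907163 ]
 [ 2.1374297  -0.40506893]
 [ 2.1743135   0.09073675]
 [ 0.6371443   0.20508939]]<stdin>:9: RuntimeWarning: Mean of empty slice.
  ret = um.true_divide(
```

View pics/c0.png

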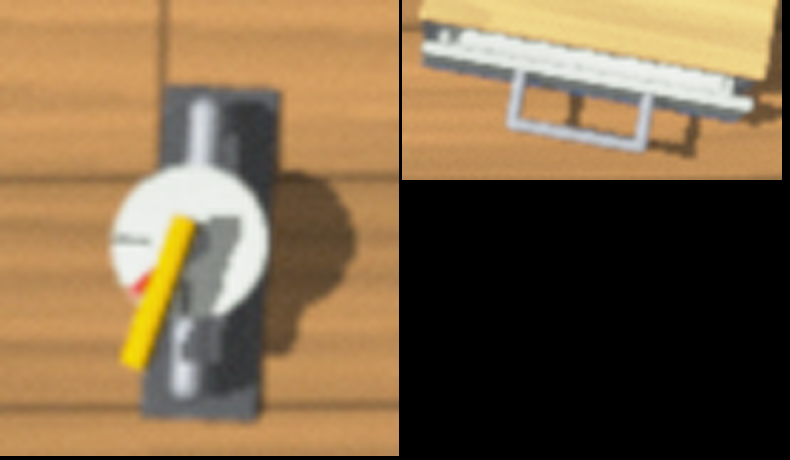

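The zoom shows the lever just past the red mark, on the full side. The red mark is at crop (143,282), the black shut mark points left, and the pipe runs nearly vertical. Next I'll measure the yaw of the base, and the handle.

Run:
```python
from h import *
np.set_printoptions(precision=4,suppress=True)
A=np.array([.467,.2845])
for n in("top","side"):
    z=np.load(n+"0.npz"); p,W=z["p"].astype(int),z["W"]; print("==",n)
    dk=(p.max(-1)<100)&(abs(W[...,2]-.008)<.007)&(np.hypot(W[...,0]-A[0],W[...,1]-A[1])<.14)&(np.ptp(p,axis=-1)<25)
    r=cv2.minAreaRect(W[dk][:,:2].astype(np.float32)*1000);print("plate",r,dk.sum())
    r=np.hypot(W[...,0]-A[0],W[...,1]-A[1])
    pp=(abs(W[...,0]-A[0])<.12)&(abs(W[...,1]-A[1])<.04)&(W[...,2]>.03)&(W[...,2]<.08)&(np.ptp(p,axis=-1)<30)&(p.min(-1)>110)&(r>.05)
    Q=W[pp]; print("pipe",len(Q),Q.mean(0) if len(Q) else 0, np.degrees(np.arctan(np.polyfit(Q[:,0],Q[:,1],1)[0])) if len(Q)>5 else 0)
    red=(p[...,0]-p[...,1]>80)&(p[...,0]-p[...,2]>60)&(p[...,1]<110)&(r<.055)&(abs(W[...,2]-.082)<.01)
    q=W[red].mean(0); print("red",q,red.sum(),np.degrees(np.arctan2(q[1]-A[1],q[0]-A[0])))
    bl=(p.max(-1)<120)&(r<.05)&(r>.02)&(abs(W[...,2]-.082)<.006)&(W[...,1]>A[1]+.02)
    q=W[bl].mean(0); print("black",q,bl.sum(),np.degrees(np.arctan2(q[1]-A[1],q[0]-A[0])))
    # cabinet top (pine)
    k=(abs(W[...,2]-.127)<.006)&(W[...,0]>.5)&(W[...,0]<1)&(abs(W[...,1]+.05)<.3)&(p[...,0]-p[...,2]>45)
    r2=cv2.minAreaRect(W[k][:,:2].astype(np.float32)*1000); print("cab",r2)
    # handle: grey at z 0.095-0.125
    h=(W[...,2]>.098)&(W[...,2]<.122)&(W[...,0]>.4)&(W[...,0]<.62)&(W[...,1]<.1)&(W[...,1]>-.2)
    Q=W[h]; print("handle+panel",len(Q)); print(cv2.boxPoints(cv2.minAreaRect(Q[:,:2].astype(np.float32))), np.median(Q[:,2]))
    np.save(n+"_h.npy",Q)
```

```text
== top
plate ((466.67431640625, 277.494140625), (75.69255065917969, 219.36520385742188), 89.91915893554688) 263
pipe 104 [0.4668 0.2832 0.0605] -3.0207929592964455
red [0.4381 0.3154 0.0823] 1 133.12516243104074
black [nan nan nan] 0 nan
cab ((775.4115600585938, -44.7880859375), (536.0159301757812, 264.8985900878906), 79.24462127685547)
handle+panel 376
[[ 0.5317 -0.1964]
 [ 0.6169 -0.1977]
 [ 0.62   -0.0012]
 [ 0.5348  0.0001]] 0.11412188836704662
== side
plate ((465.546142578125, 269.2572937011719), (113.03620147705078, 226.76280212402344), 86.65473937988281) 1026
pipe 214 [0.4509 0.2907 0.0557] -2.7965664871067477
red [0.4439 0.3096 0.0841] 7 132.7162441148165
black [0.4726 0.3215 0.0833] 7 81.39595739469793
cab ((777.4638671875, -43.24407958984375), (540.4151000976562, 267.6071472167969), 79.25305938720703)
handle+panel 311
[[ 0.5343 -0.1996]
 [ 0.6192 -0.2   ]
 [ 0.6202 -0.0153]
 [ 0.5352 -0.0149]] 0.1141748410726272<stdin>:14: RuntimeWarning: Mean of empty slice.
  ret = um.true_divide(
```

```bash
python3 -m jog '[{"delta_rot":[0,0,0.0],"delta_pos":[0.25,0,0],"fingers":85},{"delta_rot":[0,0,-0.05],"delta_pos":[0.5,-0.15,-0.1],"fingers":85},{"delta_rot":[0,0,-0.1],"delta_pos":[0.72,-0.3,-0.1],"fingers":85},{"delta_rot":[0,0,-0.15],"delta_pos":[0.85,-0.5,-0.1],"fingers":85},{"delta_rot":[0,0,-0.2],"delta_pos":[0.9,-0.7,-0.1],"fingers":85},{"delta_rot":[0,0,-0.25],"delta_pos":[0.95,-0.9,-0.1],"fingers":85},{"delta_rot":[0,0,-0.3],"delta_pos":[1,-1,-0.1],"fingers":85},{"delta_rot":[0,0,-0.35],"delta_pos":[1,-1,-0.1],"fingers":85},{"delta_rot":[0,0,-0.4],"delta_pos":[1,-1,-0.1],"fingers":85},{"delta_rot":[0,0,-0.45],"delta_pos":[1,-1,-0.1],"fingers":85}]'
```

```text
clock: 0.93
eef_pos: [0.2786, -0.4123, 0.2463]
tool_rot: [0.815, 0.579, -0.0, -0.0]
wrist_force: [0.1, -0.2, 0.5]
grip_width: 0.996
finger_force: 0.0
```

```bash
python3 -m jog '[{"delta_rot":[0,0,-0.04],"delta_pos":[0.2,0.06,0],"fingers":85},{"delta_rot":[0,0,-0.08],"delta_pos":[0.4,0.12,0],"fingers":85},{"delta_rot":[0,0,-0.12],"delta_pos":[0.6,0.18,0],"fingers":85},{"delta_rot":[0,0,-0.16],"delta_pos":[0.8,0.24,0],"fingers":85},{"delta_rot":[0,0,-0.2],"delta_pos":[1,0.3,0],"fingers":85},{"delta_rot":[0,0,-0.25],"delta_pos":[1,0.3,0],"fingers":85},{"delta_rot":[0,0,-0.25],"delta_pos":[1,0.3,0],"fingers":85},{"delta_rot":[0,0,-0.25],"delta_pos":[1,0.3,0],"fingers":85},{"delta_rot":[0,0,-0.25],"delta_pos":[1,0.3,0],"fingers":85},{"delta_rot":[0,0,-0.25],"delta_pos":[1,0.3,0],"fingers":85}]'
python3 -m jog '[{"delta_rot":[0,0,-0.03],"delta_pos":[0.13,0.13,0],"fingers":85},{"delta_rot":[0,0,-0.06],"delta_pos":[0.26,0.26,0],"fingers":85},{"delta_rot":[0,0,-0.09],"delta_pos":[0.4,0.4,0],"fingers":85},{"delta_rot":[0,0,-0.12],"delta_pos":[0.55,0.55,0],"fingers":85},{"delta_rot":[0,0,-0.15],"delta_pos":[0.7,0.7,0],"fingers":85},{"delta_rot":[0,0,-0.18],"delta_pos":[0.85,0.85,0],"fingers":85},{"delta_rot":[0,0,-0.22],"delta_pos":[1,1,0],"fingers":85},{"delta_rot":[0,0,-0.25],"delta_pos":[1,1,0],"fingers":85},{"delta_rot":[0,0,-0.25],"delta_pos":[1,1,0],"fingers":85},{"delta_rot":[0,0,-0.25],"delta_pos":[1,1,0],"fingers":85}]'
python3 -m jog '[{"delta_rot":[0,0,-0.03],"delta_pos":[0.13,0.13,0],"fingers":85},{"delta_rot":[0,0,-0.06],"delta_pos":[0.26,0.26,0],"fingers":85},{"delta_rot":[0,0,-0.09],"delta_pos":[0.4,0.4,0],"fingers":85},{"delta_rot":[0,0,-0.12],"delta_pos":[0.55,0.55,0],"fingers":85},{"delta_rot":[0,0,-0.15],"delta_pos":[0.7,0.7,0],"fingers":85},{"delta_rot":[0,0,-0.18],"delta_pos":[0.85,0.85,0],"fingers":85},{"delta_rot":[0,0,-0.22],"delta_pos":[1,1,0],"fingers":85},{"delta_rot":[0,0,-0.25],"delta_pos":[1,1,0],"fingers":85},{"delta_rot":[0,0,-0.25],"delta_pos":[1,1,0],"fingers":85},{"delta_rot":[0,0,-0.25],"delta_pos":[1,1,0],"fingers":85}]'
python3 - <<'E'
from h import *
s=sense(); print(s["clock"],s["eef_pos"],s["tool_rot"],s["joints"],totool([.467,.2845,.23])/.15)
E
```

```text
clock: 1.77
eef_pos: [0.3704, -0.2875, 0.2461]
tool_rot: [0.641, 0.767, -0.0, -0.0]
wrist_force: [-0.0, 0.2, 0.1]
grip_width: 0.995
finger_force: 0.0
clock: 2.6
eef_pos: [0.491, -0.1129, 0.246]
tool_rot: [0.421, 0.907, -0.0, -0.0]
wrist_force: [-0.1, 0.4, -0.0]
grip_width: 0.993
finger_force: 0.0
clock: 3.43
eef_pos: [0.5081, 0.0976, 0.2459]
tool_rot: [0.173, 0.985, -0.001, -0.0]
wrist_force: [0.2, -0.9, 0.8]
grip_width: 0.995
finger_force: 0.0
3.4333 [0.50811274 0.09757052 0.24592588] [ 1.72621870e-01  9.84987859e-01 -7.48247449e-04 -2.20619111e-04] [ 0.30266378  0.35033702 -0.77484919  1.76407652  0.26882852  1.13748607
  0.66744745] [0.68151476 1.07888513 0.10462032]
```

```bash
python3 -m jog '[{"delta_rot":[0,0,0],"delta_pos":[0.1,0.15,0],"fingers":85},{"delta_rot":[0,0,0],"delta_pos":[0.2,0.3,0],"fingers":85},{"delta_rot":[0,0,0],"delta_pos":[0.3,0.45,0],"fingers":85},{"delta_rot":[0,0,0],"delta_pos":[0.4,0.6,0],"fingers":85},{"delta_rot":[0,0,0],"delta_pos":[0.5,0.75,0],"fingers":85},{"delta_rot":[0,0,0],"delta_pos":[0.6,0.9,0],"fingers":85},{"delta_rot":[0,0,0],"delta_pos":[0.68,1,0],"fingers":85},{"delta_rot":[0,0,0],"delta_pos":[0.68,1,0],"fingers":85},{"delta_rot":[0,0,0],"delta_pos":[0.68,1,0],"fingers":85},{"delta_rot":[0,0,0],"delta_pos":[0.68,1,0],"fingers":85}]'
python3 - <<'E'
from h import *
np.set_printoptions(precision=4,suppress=True)
f,cx,cy,Rm,t=cam("wrist"); c=camera_info("wrist"); print("cam pos",-Rm.T@t)
p,d=snapshot("wrist"); W=(lambda: None)
v,u=np.mgrid[:384,:512]; W=(np.stack([(u-cx)/f*d,(v-cy)/f*d,d],-1)-t)@Rm; W[d==0]=np.nan
cv2.imwrite("pics/w1.png",p[...,::-1]); np.savez("w1.npz",p=p,W=W); p=p.astype(int)
y=(p[...,0]>130)&(p[...,0]-p[...,2]>100)&(p[...,1]>90)&(W[...,2]>.119)&(W[...,2]<.135)
Q=W[y];r=cv2.minAreaRect(Q[:,:2].astype(np.float32)*1000);print("lever",r,np.median(Q[:,2]),y.sum()); print(cv2.boxPoints(r))
dial=(abs(W[...,2]-.082)<.006)&(p.min(-1)>140)&(np.ptp(p,axis=-1)<40); print("dial",cv2.minEnclosingCircle(W[dial][:,:2].astype(np.float32)*1000))
red=(p[...,0]-p[...,1]>70)&(p[...,0]-p[...,2]>60)&(abs(W[...,2]-.082)<.006); print("red",W[red].mean(0),red.sum())
print(totool([.467,.2845,.23])/.15)
E
```

```text
clock: 4.27
eef_pos: [0.4631, 0.2728, 0.246]
tool_rot: [0.172, 0.985, -0.001, 0.0]
wrist_force: [-0.8, 0.1, -0.3]
grip_width: 0.996
finger_force: 0.0
cam pos [0.3891 0.2994 0.3893]
lever ((434.67401123046875, 293.90771484375), (13.18586254119873, 97.96991729736328), 71.39399719238281) 0.12661258140599624 1813
[[386.1457 303.2884]
 [478.9952 272.0303]
 [483.2023 284.527 ]
 [390.3528 315.7851]]
dial ((468.0208740234375, 282.6995849609375), 49.86507797241211)
red [0.4428 0.3103 0.0839] 193
[0.0026 0.0826 0.1067]
```

View pics/w1.png

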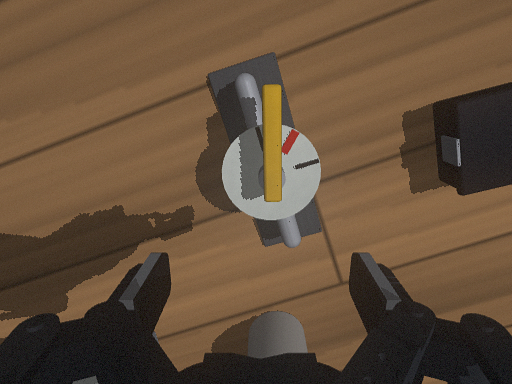

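The wrist view shows the lever vertical at column 272, axis about (272,180). The red mark is at (291,142), to its right, and the black shut mark is at (306,163). The lever's long arm lies at 161.4° and the red mark at about 132.7°. I'll descend and grip on the axis.

```bash
python3 -m jog '[{"delta_rot":[0,0,-0.01],"delta_pos":[0,0.07,0.1],"fingers":50},{"delta_rot":[0,0,-0.01],"delta_pos":[0,0.077,0.2],"fingers":50},{"delta_rot":[0,0,-0.01],"delta_pos":[0,0.077,0.32],"fingers":50},{"delta_rot":[0,0,-0.01],"delta_pos":[0,0.077,0.45],"fingers":50},{"delta_rot":[0,0,-0.01],"delta_pos":[0,0.077,0.58],"fingers":50},{"delta_rot":[0,0,-0.01],"delta_pos":[0,0.077,0.7],"fingers":50},{"delta_rot":[0,0,-0.01],"delta_pos":[0,0.077,0.82],"fingers":50},{"delta_rot":[0,0,-0.01],"delta_pos":[0,0.077,0.92],"fingers":50},{"delta_rot":[0,0,-0.01],"delta_pos":[0,0.077,0.99],"fingers":50},{"delta_rot":[0,0,-0.01],"delta_pos":[0,0.077,0.99],"fingers":50}]' 50
python3 -m jog '[{"delta_rot":[0,0,0],"delta_pos":[0,0,0],"fingers":30},{"delta_rot":[0,0,0],"delta_pos":[0,0,0],"fingers":20},{"delta_rot":[0,0,0],"delta_pos":[0,0,0],"fingers":10},{"delta_rot":[0,0,0],"delta_pos":[0,0,0],"fingers":10},{"delta_rot":[0,0,0],"delta_pos":[0,0,0],"fingers":10},{"delta_rot":[0,0,0],"delta_pos":[0,0,0],"fingers":10},{"delta_rot":[0,0,0],"delta_pos":[0,0,0],"fingers":10},{"delta_rot":[0,0,0],"delta_pos":[0,0,0],"fingers":10},{"delta_rot":[0,0,0],"delta_pos":[0,0,0],"fingers":10},{"delta_rot":[0,0,0],"delta_pos":[0,0,0],"fingers":10}]' 50
```

```text
clock: 5.15
eef_pos: [0.4658, 0.2837, 0.0958]
tool_rot: [0.161, 0.987, -0.001, -0.001]
wrist_force: [-0.8, -0.4, 0.2]
grip_width: 0.586
finger_force: 0.0
clock: 5.98
eef_pos: [0.466, 0.2839, 0.0989]
tool_rot: [0.16, 0.987, -0.002, 0.0]
wrist_force: [-3.9, -7.9, 8.3]
grip_width: 0.251
finger_force: 48.6
```

```bash
python3 -m jog '[{"delta_rot":[0,0,0.02],"delta_pos":[0,0,0],"fingers":10},{"delta_rot":[0,0,0.05],"delta_pos":[0,0,0],"fingers":10},{"delta_rot":[0,0,0.08],"delta_pos":[0,0,0],"fingers":10},{"delta_rot":[0,0,0.12],"delta_pos":[0,0,0],"fingers":10},{"delta_rot":[0,0,0.15],"delta_pos":[0,0,0],"fingers":10},{"delta_rot":[0,0,0.18],"delta_pos":[0,0,0],"fingers":10},{"delta_rot":[0,0,0.21],"delta_pos":[0,0,0],"fingers":10},{"delta_rot":[0,0,0.24],"delta_pos":[0,0,0],"fingers":10},{"delta_rot":[0,0,0.24],"delta_pos":[0,0,0],"fingers":10},{"delta_rot":[0,0,0.24],"delta_pos":[0,0,0],"fingers":10}]' 50
cat > meas.py <<'E'
from h import *
import sys
np.set_printoptions(precision=4,suppress=True)
n=sys.argv[1]; p,d=snapshot(n); W=cloud(n,d)
cv2.imwrite(f"pics/{sys.argv[2]}.png",p[...,::-1]); np.savez(sys.argv[2]+".npz",p=p,W=W); p=p.astype(int)
near=np.hypot(W[...,0]-.467,W[...,1]-.284)<.12
y=near&(p[...,0]>130)&(p[...,0]-p[...,2]>100)&(p[...,1]>90)&(W[...,2]>.119)&(W[...,2]<.135)
Q=W[y]; print("lever",y.sum(),cv2.minAreaRect(Q[:,:2].astype(np.float32)*1000))
vx,vy,_,_=cv2.fitLine(Q[:,:2].astype(np.float32),cv2.DIST_L2,0,.001,.001).ravel(); print("dir",np.degrees(np.arctan2(vy,vx))%180)
red=near&(p[...,0]-p[...,1]>70)&(p[...,0]-p[...,2]>60)&(abs(W[...,2]-.082)<.006); q=W[red].mean(0); print("red",q,red.sum(),np.degrees(np.arctan2(q[1]-.2835,q[0]-.4675)))
s=sense(); print(s["eef_pos"],s["tool_rot"],2*np.degrees(np.arctan2(s["tool_rot"][1],s["tool_rot"][0])))
E
python3 meas.py side s2; python3 meas.py wrist w2
```

```text
clock: 6.82
eef_pos: [0.4661, 0.2843, 0.0989]
tool_rot: [0.4, 0.916, -0.001, 0.001]
wrist_force: [-1.5, -6.7, 6.6]
grip_width: 0.249
finger_force: 48.8
lever 119 ((441.2081298828125, 312.7747802734375), (15.939550399780273, 94.81724548339844), 42.5317497253418)
dir 132.42813
red [nan nan nan] 0 nan
[0.4661 0.2843 0.0989] [ 0.4003  0.9164 -0.0011  0.0008] 132.80856941609701
lever 7316 ((441.1539306640625, 312.0453796386719), (14.205856323242188, 89.87086486816406), 43.631343841552734)
dir 133.00047
red [nan nan nan] 0 nan
[0.4661 0.2843 0.0989] [ 0.4002  0.9164 -0.0011  0.0008] 132.81352113916378meas.py:10: RuntimeWarning: Mean of empty slice.
  red=near&(p[...,0]-p[...,1]>70)&(p[...,0]-p[...,2]>60)&(abs(W[...,2]-.082)<.006); q=W[red].mean(0); print("red",q,red.sum(),np.degrees(np.arctan2(q[1]-.2835,q[0]-.4675)))
  ret = um.true_divide(
meas.py:10: RuntimeWarning: Mean of empty slice.
  red=near&(p[...,0]-p[...,1]>70)&(p[...,0]-p[...,2]>60)&(abs(W[...,2]-.082)<.006); q=W[red].mean(0); print("red",q,red.sum(),np.degrees(np.arctan2(q[1]-.2835,q[0]-.4675)))
  ret = um.true_divide(
```

The lever is at about 132.7° and covers the red mark. I'll release, rise, and check.

```bash
python3 -m jog '[{"delta_rot":[0,0,0],"delta_pos":[0,0,0],"fingers":30},{"delta_rot":[0,0,0],"delta_pos":[0,0,0],"fingers":45},{"delta_rot":[0,0,0],"delta_pos":[0,0,0],"fingers":45},{"delta_rot":[0,0,0],"delta_pos":[0,0,0],"fingers":45},{"delta_rot":[0,0,0],"delta_pos":[0,0,-0.15],"fingers":45},{"delta_rot":[0,0,0],"delta_pos":[0,0,-0.35],"fingers":45},{"delta_rot":[0,0,0],"delta_pos":[0,0,-0.55],"fingers":45},{"delta_rot":[0,0,0],"delta_pos":[0,0,-0.75],"fingers":45},{"delta_rot":[0,0,0],"delta_pos":[0,0,-0.95],"fingers":45},{"delta_rot":[0,0,0],"delta_pos":[0,0,-0.95],"fingers":45}]'
python3 meas.py wrist w3 2>/dev/null
python3 - <<'E'
from h import *
np.set_printoptions(precision=4,suppress=True)
# base pipe yaw from wrist before turning
for k in("w1","w3"):
    z=np.load(k+".npz");p=z["p"].astype(int);W=z["W"]; r=np.hypot(W[...,0]-.4675,W[...,1]-.2835)
    m=(W[...,2]>.055)&(W[...,2]<.075)&(r>.052)&(r<.105)&(np.ptp(p,axis=-1)<30)
    Q=W[m]; a=Q[Q[:,0]>.4675].mean(0); b=Q[Q[:,0]<.4675].mean(0); print(k,"pipe",a,b,m.sum(),np.degrees(np.arctan2(a[1]-b[1],a[0]-b[0])))
    m=(W[...,2]>.003)&(W[...,2]<.013)&(r<.15)&(np.ptp(p,axis=-1)<25)&(p.max(-1)<110)
    print("plate",cv2.minAreaRect(W[m][:,:2].astype(np.float32)*1000))
for n in("top","side"):
    Q=np.load(n+"_h.npy"); Q=Q[(Q[:,2]>.100)&(Q[:,2]<.121)]
    # coordinates in a cabinet frame at yaw -10.75 deg
    for yaw in(-10.75,):
        a=np.radians(yaw); e=np.array([np.cos(a),np.sin(a)]); g=np.array([-e[1],e[0]])
        X=Q[:,:2]@e; Y=Q[:,:2]@g; print(n,np.c_[np.histogram(X,bins=np.arange(.5,.66,.005))[0],np.arange(.5,.655,.005)][:31][lambda:None] if 0 else [(round(float(l),3),int(c)) for c,l in zip(*np.histogram(X,bins=np.arange(.5,.66,.005))) if c])
        f=X<X.min()+.014; print(" bar",X[f].min(),X[f].max(),Y[f].min(),Y[f].max(),Q[f,2].max(),np.median(Q[f,2]),f.sum()," fit yaw",np.degrees(np.arctan2(*cv2.fitLine(Q[f][:,:2].astype(np.float32),cv2.DIST_HUBER,0,.001,.001).ravel()[[1,0]]))%180-90,"mean",Q[f].mean(0))
E
```

```text
clock: 7.75
eef_pos: [0.4678, 0.2886, 0.2464]
tool_rot: [0.399, 0.917, 0.004, 0.002]
wrist_force: [0.1, 0.6, -0.5]
grip_width: 0.525
finger_force: 0.0
lever 1837 ((442.78973388671875, 307.4729919433594), (13.732329368591309, 97.29305267333984), 43.00390625)
dir 133.3591
red [nan nan nan] 0 nan
[0.4672 0.2877 0.2437] [0.3996 0.9167 0.0027 0.0017] 132.8927315394309
w1 pipe [0.5443 0.2791 0.0616] [0.3916 0.2863 0.0615] 1506 -2.6893225326960875
plate ((466.8465576171875, 267.9258728027344), (109.12005615234375, 228.8070068359375), 87.19662475585938)
w3 pipe [0.5425 0.2785 0.0592] [0.3924 0.2859 0.0594] 1404 -2.8397899067227965
plate ((466.2967834472656, 281.2092590332031), (80.32359313964844, 228.96592712402344), 87.14859771728516)
top [(0.55, 20), (0.555, 49), (0.56, 44), (0.565, 11), (0.57, 6), (0.575, 10), (0.58, 9), (0.585, 9), (0.59, 7), (0.595, 10), (0.6, 9), (0.605, 39), (0.61, 75), (0.615, 56), (0.62, 9), (0.635, 2)]
 bar 0.5530808578000028 0.565711734261197 -0.07022489449834356 0.06087151745620441 0.12007176120582916 0.11327778777094752 118  fit yaw -10.928413 mean [ 0.5483 -0.109   0.1135]
side [(0.55, 4), (0.555, 51), (0.56, 23), (0.565, 9), (0.57, 4), (0.575, 7), (0.58, 7), (0.585, 7), (0.59, 8), (0.595, 5), (0.6, 9), (0.605, 14), (0.61, 112), (0.615, 26), (0.62, 10), (0.625, 1), (0.64, 1)]
 bar 0.5540752382292213 0.5670770773642893 -0.06786594562474055 0.0628617868709068 0.11954434763801827 0.11480703107360617 84  fit yaw -10.679077 mean [ 0.5502 -0.1009  0.114 ]
```

View pics/w3.png

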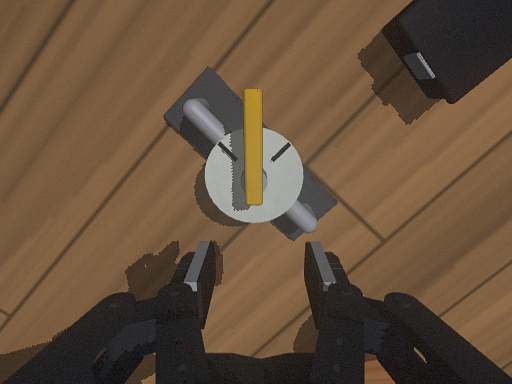

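Released with the lever at about 133°, midway between the two black marks at (227,151) and (281,152), and the red mark is hidden under it. Target is 132.2–132.7°, so the tap is done. Next is the handle, centre about (0.5495, -0.108), yaw -10.75°.

```bash
python3 -m jog '[{"delta_rot":[0,0,0],"delta_pos":[-0.12,-0.07,0],"fingers":40},{"delta_rot":[0,0,0],"delta_pos":[-0.25,-0.15,0],"fingers":40},{"delta_rot":[0,0,0],"delta_pos":[-0.38,-0.23,0],"fingers":40},{"delta_rot":[0,0,0],"delta_pos":[-0.5,-0.3,0],"fingers":40},{"delta_rot":[0,0,0],"delta_pos":[-0.62,-0.38,0],"fingers":40},{"delta_rot":[0,0,0],"delta_pos":[-0.75,-0.46,0],"fingers":40},{"delta_rot":[0,0,0],"delta_pos":[-0.88,-0.53,0],"fingers":40},{"delta_rot":[0,0,0],"delta_pos":[-1,-0.61,0],"fingers":40},{"delta_rot":[0,0,0],"delta_pos":[-1,-0.61,0],"fingers":40},{"delta_rot":[0,0,0],"delta_pos":[-1,-0.61,0],"fingers":40}]'
python3 -m jog '[{"delta_rot":[0,0,0.05],"delta_pos":[-0.12,-0.07,0],"fingers":40},{"delta_rot":[0,0,0.1],"delta_pos":[-0.25,-0.15,0],"fingers":40},{"delta_rot":[0,0,0.15],"delta_pos":[-0.38,-0.23,0],"fingers":40},{"delta_rot":[0,0,0.2],"delta_pos":[-0.5,-0.3,0],"fingers":40},{"delta_rot":[0,0,0.25],"delta_pos":[-0.62,-0.38,0],"fingers":40},{"delta_rot":[0,0,0.3],"delta_pos":[-0.75,-0.46,0],"fingers":40},{"delta_rot":[0,0,0.35],"delta_pos":[-0.88,-0.53,0],"fingers":40},{"delta_rot":[0,0,0.4],"delta_pos":[-1,-0.61,0],"fingers":40},{"delta_rot":[0,0,0.447],"delta_pos":[-1,-0.61,0],"fingers":40},{"delta_rot":[0,0,0.447],"delta_pos":[-1,-0.61,0],"fingers":40}]'
python3 - <<'E'
from h import *
np.set_printoptions(precision=4,suppress=True)
s=sense(); print(s["clock"],s["eef_pos"],s["joints"],2*np.degrees(np.arctan2(s["tool_rot"][1],s["tool_rot"][0])),totool([.5495,-.108,.091])/.15)
p,d=snapshot("wrist"); W=cloud("wrist",d); cv2.imwrite("pics/w4.png",p[...,::-1])
Q=W.reshape(-1,3); Q=Q[np.isfinite(Q).all(1)]
a=np.radians(-10.75); e=np.array([np.cos(a),np.sin(a)]); g=np.array([-e[1],e[0]]); X=Q[:,:2]@e; Y=Q[:,:2]@g
m=(abs(X-.56)<.02)&(abs(Y)<.09)&(Q[:,2]>.09)&(Q[:,2]<.125)
print(m.sum()); 
if m.sum()>10: print(X[m].min(),X[m].max(),Y[m].min(),Y[m].max(),np.percentile(Q[m,2],[5,50,95]))
E
```

```text
clock: 8.63
eef_pos: [0.5008, 0.1126, 0.2394]
tool_rot: [0.401, 0.916, -0.0, -0.0]
wrist_force: [0.1, 0.8, -0.4]
grip_width: 0.47
finger_force: 0.0
clock: 9.47
eef_pos: [0.536, -0.0582, 0.2397]
tool_rot: [0.772, 0.636, -0.0, -0.0]
wrist_force: [-0.3, -0.0, -0.2]
grip_width: 0.468
finger_force: 0.0
9.4667 [ 0.536  -0.0582  0.2397] [ 0.2913  0.3185 -0.3652  1.7468  0.1255  1.0999 -0.3073] 78.93886697152573 [-0.3087  0.1528  0.9911]
1969
0.5549356630270337 0.5799697521526769 -0.06677625392600092 0.06310599027648642 [0.1123 0.116  0.1176]
```

View pics/w4.png

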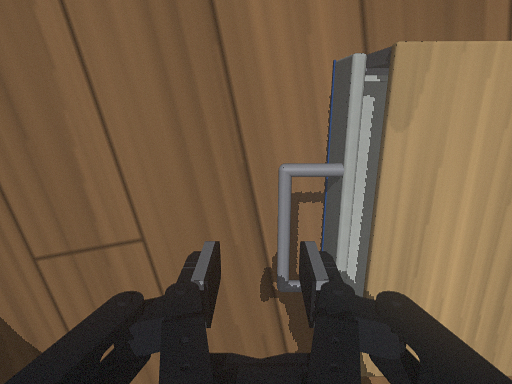

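The view shows the bar vertical at column 285, rows 165–285, with the panel edge near column 350, so the 40 mm opening fits the gap. The wrist depth agrees with the earlier views: X 0.561, top 0.116. I'll move over, go down and grip.

```bash
python3 -m jog '[{"delta_rot":[0,0,0],"delta_pos":[-0.15,0.08,0],"fingers":40},{"delta_rot":[0,0,0],"delta_pos":[-0.31,0.16,0],"fingers":40},{"delta_rot":[0,0,0],"delta_pos":[-0.31,0.16,0.15],"fingers":40},{"delta_rot":[0,0,0],"delta_pos":[-0.31,0.16,0.3],"fingers":40},{"delta_rot":[0,0,0],"delta_pos":[-0.31,0.16,0.45],"fingers":40},{"delta_rot":[0,0,0],"delta_pos":[-0.31,0.16,0.6],"fingers":40},{"delta_rot":[0,0,0],"delta_pos":[-0.31,0.16,0.75],"fingers":40},{"delta_rot":[0,0,0],"delta_pos":[-0.31,0.16,0.88],"fingers":40},{"delta_rot":[0,0,0],"delta_pos":[-0.31,0.16,0.97],"fingers":40},{"delta_rot":[0,0,0],"delta_pos":[-0.31,0.16,0.97],"fingers":40}]'
python3 - <<'E'
from h import *
s=sense(); print(totool([.5507,-.107,.092])*1000,s["wrist_force"])
E
```

```text
clock: 10.35
eef_pos: [0.549, -0.1061, 0.0919]
tool_rot: [0.768, 0.64, -0.001, -0.002]
wrist_force: [-0.7, -0.6, 0.3]
grip_width: 0.473
finger_force: 0.0
[-0.61878257  1.80448278 -0.08198351] [-0.70575934 -0.61770811  0.28544307]
```

```bash
python3 -m jog '[{"delta_rot":[0,0,0],"delta_pos":[0,0.01,0],"fingers":35},{"delta_rot":[0,0,0],"delta_pos":[0,0.01,0],"fingers":30},{"delta_rot":[0,0,0],"delta_pos":[0,0.01,0],"fingers":25},{"delta_rot":[0,0,0],"delta_pos":[0,0.01,0],"fingers":20},{"delta_rot":[0,0,0],"delta_pos":[0,0.01,0],"fingers":16},{"delta_rot":[0,0,0],"delta_pos":[0,0.01,0],"fingers":12},{"delta_rot":[0,0,0],"delta_pos":[0,0.01,0],"fingers":8},{"delta_rot":[0,0,0],"delta_pos":[0,0.01,0],"fingers":5},{"delta_rot":[0,0,0],"delta_pos":[0,0.01,0],"fingers":5},{"delta_rot":[0,0,0],"delta_pos":[0,0.01,0],"fingers":5}]' 40
python3 - <<'E'
from h import *
s=sense(); r=R.from_quat(s["tool_rot"]); print(r.inv().apply(s["wrist_force"]), r.inv().apply([-.9825,.1865,0]), s["joints"])
f=lambda n:0
p,d=snapshot("top"); W=cloud("top",d)
a=np.radians(-10.75); e=np.array([np.cos(a),np.sin(a)]); X=W[...,:2]@e; Y=W[...,:2]@np.array([-e[1],e[0]])
m=(X>.58)&(X<.66)&(abs(W[...,2]-.115)<.008)&(abs(Y)<.16); print("panel edge",np.percentile(X[m],[2,10,50,90,98]),m.sum())
E
```

```text
clock: 11.18
eef_pos: [0.5525, -0.1088, 0.0954]
tool_rot: [0.77, 0.638, 0.0, 0.0]
wrist_force: [-1.9, 0.8, 7.0]
grip_width: 0.122
finger_force: 39.1
[ 0.42868742 -2.05079322 -6.96167375] [-1.09545977e-04 -1.00004408e+00 -5.67592794e-04] [ 0.32469025  0.50795108 -0.31139534  1.85756827  0.20808208  0.80708869
 -0.28207385]
panel edge [0.5852776  0.60350195 0.61805417 0.64020933 0.6545264 ] 194
```

Run:
```python
from h import *
z=np.load("top0.npz")
a=np.radians(-10.75); e=np.array([np.cos(a),np.sin(a)]); g=np.array([-e[1],e[0]])
for n in("top0","side0"):
    z=np.load(n+".npz"); W=z["W"]; X=W[...,:2]@e; Y=W[...,:2]@g; m=(abs(Y)<.1)&(X>.58)&(X<.72)&(W[...,2]>.03)
    for l in np.arange(.595,.67,.005):
        q=W[m&(X>=l)&(X<l+.005)][:,2]; print(n,round(l,3),len(q),np.percentile(q,[10,50,90]).round(3) if len(q) else "")
    k=(abs(W[...,2]-.127)<.005)&(X>.63)&(X<1)&(abs(Y)<.1); print("pine X",np.percentile(X[k],[.5,2,98,99.5]))
```

```text
top0 0.595 10 [0.111 0.114 0.116]
top0 0.6 9 [0.108 0.112 0.116]
top0 0.605 145 [0.057 0.086 0.114]
top0 0.61 102 [0.074 0.115 0.119]
top0 0.615 74 [0.113 0.116 0.119]
top0 0.62 13 [0.112 0.114 0.117]
top0 0.625 23 [0.078 0.08  0.083]
top0 0.63 19 [0.075 0.08  0.082]
top0 0.635 93 [0.055 0.115 0.127]
top0 0.64 135 [0.054 0.12  0.129]
top0 0.645 137 [0.054 0.122 0.129]
top0 0.65 102 [0.055 0.125 0.129]
top0 0.655 70 [0.123 0.126 0.129]
top0 0.66 70 [0.123 0.126 0.129]
top0 0.665 67 [0.123 0.126 0.129]
top0 0.67 67 [0.123 0.125 0.128]
pine X [0.63908948 0.64274109 0.89494683 0.89965898]
side0 0.595 5 [0.109 0.113 0.116]
side0 0.6 9 [0.108 0.114 0.116]
side0 0.605 30 [0.063 0.098 0.117]
side0 0.61 327 [0.06  0.09  0.115]
side0 0.615 59 [0.073 0.116 0.119]
side0 0.62 13 [0.116 0.117 0.118]
side0 0.625 1 [0.114 0.114 0.114]
side0 0.63 0 
side0 0.635 17 [0.122 0.125 0.128]
side0 0.64 83 [0.119 0.125 0.129]
side0 0.645 31 [0.126 0.129 0.13 ]
side0 0.65 27 [0.127 0.128 0.13 ]
side0 0.655 27 [0.127 0.128 0.13 ]
side0 0.66 28 [0.126 0.128 0.13 ]
side0 0.665 36 [0.087 0.127 0.13 ]
side0 0.67 51 [0.081 0.127 0.13 ]
pine X [0.63943878 0.64124771 0.89019377 0.89919364]
```

The panel's back face stands about 16 mm ahead of the cabinet front (X 0.639), so the tray is already slightly out and about 123 mm is left. I'll pull smoothly for about 112 mm, then creep to the stop.

```bash
python3 -m jog '[{"delta_rot":[0,0,0],"delta_pos":[0,-0.007,0],"fingers":5},{"delta_rot":[0,0,0],"delta_pos":[0,-0.02,0],"fingers":5},{"delta_rot":[0,0,0],"delta_pos":[0,-0.04,0],"fingers":5},{"delta_rot":[0,0,0],"delta_pos":[0,-0.067,0],"fingers":5},{"delta_rot":[0,0,0],"delta_pos":[0,-0.1,0],"fingers":5},{"delta_rot":[0,0,0],"delta_pos":[0,-0.14,0],"fingers":5},{"delta_rot":[0,0,0],"delta_pos":[0,-0.18,0],"fingers":5},{"delta_rot":[0,0,0],"delta_pos":[0,-0.22,0],"fingers":5},{"delta_rot":[0,0,0],"delta_pos":[0,-0.26,0],"fingers":5},{"delta_rot":[0,0,0],"delta_pos":[0,-0.30,0],"fingers":5}]' 40
python3 -m jog '[{"delta_rot":[0,0,0],"delta_pos":[0,-0.04,0],"fingers":5},{"delta_rot":[0,0,0],"delta_pos":[0,-0.08,0],"fingers":5},{"delta_rot":[0,0,0],"delta_pos":[0,-0.12,0],"fingers":5},{"delta_rot":[0,0,0],"delta_pos":[0,-0.155,0],"fingers":5},{"delta_rot":[0,0,0],"delta_pos":[0,-0.19,0],"fingers":5},{"delta_rot":[0,0,0],"delta_pos":[0,-0.22,0],"fingers":5},{"delta_rot":[0,0,0],"delta_pos":[0,-0.25,0],"fingers":5},{"delta_rot":[0,0,0],"delta_pos":[0,-0.275,0],"fingers":5},{"delta_rot":[0,0,0],"delta_pos":[0,-0.295,0],"fingers":5},{"delta_rot":[0,0,0],"delta_pos":[0,-0.31,0],"fingers":5}]'
python3 -m jog '[{"delta_rot":[0,0,0],"delta_pos":[0,-0.018,0],"fingers":5},{"delta_rot":[0,0,0],"delta_pos":[0,-0.035,0],"fingers":5},{"delta_rot":[0,0,0],"delta_pos":[0,-0.05,0],"fingers":5},{"delta_rot":[0,0,0],"delta_pos":[0,-0.065,0],"fingers":5},{"delta_rot":[0,0,0],"delta_pos":[0,-0.08,0],"fingers":5},{"delta_rot":[0,0,0],"delta_pos":[0,-0.093,0],"fingers":5},{"delta_rot":[0,0,0],"delta_pos":[0,-0.105,0],"fingers":5},{"delta_rot":[0,0,0],"delta_pos":[0,-0.116,0],"fingers":5},{"delta_rot":[0,0,0],"delta_pos":[0,-0.126,0],"fingers":5},{"delta_rot":[0,0,0],"delta_pos":[0,-0.135,0],"fingers":5}]'
python3 - <<'E'
from h import *
s=sense(); r=R.from_quat(s["tool_rot"]); print(s["joints"],r.inv().apply(s["wrist_force"]),"X",s["eef_pos"][:2]@np.array([.9825,-.1865]),"Y",s["eef_pos"][:2]@np.array([.1865,.9825]))
E
```

```text
clock: 12.07
eef_pos: [0.5084, -0.1003, 0.0953]
tool_rot: [0.77, 0.638, 0.001, 0.001]
wrist_force: [2.0, -0.5, 5.1]
grip_width: 0.122
finger_force: 39.4
clock: 12.9
eef_pos: [0.4626, -0.0916, 0.0953]
tool_rot: [0.77, 0.638, 0.001, 0.001]
wrist_force: [2.0, -0.2, 6.3]
grip_width: 0.126
finger_force: 39.5
clock: 13.73
eef_pos: [0.4429, -0.0878, 0.0953]
tool_rot: [0.77, 0.638, 0.001, 0.001]
wrist_force: [2.7, -0.1, 6.7]
grip_width: 0.125
finger_force: 39.5
[ 0.35118362  0.36235167 -0.34121081  2.1192685   0.18845503  0.68634553
 -0.30343179] [ 0.42733214  2.72120512 -6.72745126] X 0.4515478846576066 Y -0.003671477148454207
```

```bash
python3 -m jog '[{"delta_rot":[0,0,0],"delta_pos":[0,-0.006,0],"fingers":5},{"delta_rot":[0,0,0],"delta_pos":[0,-0.012,0],"fingers":5},{"delta_rot":[0,0,0],"delta_pos":[0,-0.018,0],"fingers":5},{"delta_rot":[0,0,0],"delta_pos":[0,-0.024,0],"fingers":5},{"delta_rot":[0,0,0],"delta_pos":[0,-0.03,0],"fingers":5},{"delta_rot":[0,0,0],"delta_pos":[0,-0.036,0],"fingers":5},{"delta_rot":[0,0,0],"delta_pos":[0,-0.042,0],"fingers":5},{"delta_rot":[0,0,0],"delta_pos":[0,-0.048,0],"fingers":5},{"delta_rot":[0,0,0],"delta_pos":[0,-0.052,0],"fingers":5},{"delta_rot":[0,0,0],"delta_pos":[0,-0.055,0],"fingers":5}]'
```

```text
clock: 14.57
eef_pos: [0.4349, -0.0862, 0.0953]
tool_rot: [0.77, 0.638, 0.001, 0.001]
wrist_force: [3.3, -0.2, 5.8]
grip_width: 0.118
finger_force: 39.5
```

```bash
python3 -m jog '[{"delta_rot":[0,0,0],"delta_pos":[0,-0.003,0],"fingers":5},{"delta_rot":[0,0,0],"delta_pos":[0,-0.006,0],"fingers":5},{"delta_rot":[0,0,0],"delta_pos":[0,-0.009,0],"fingers":5},{"delta_rot":[0,0,0],"delta_pos":[0,-0.012,0],"fingers":5},{"delta_rot":[0,0,0],"delta_pos":[0,-0.015,0],"fingers":5},{"delta_rot":[0,0,0],"delta_pos":[0,-0.018,0],"fingers":5},{"delta_rot":[0,0,0],"delta_pos":[0,-0.021,0],"fingers":5},{"delta_rot":[0,0,0],"delta_pos":[0,-0.024,0],"fingers":5},{"delta_rot":[0,0,0],"delta_pos":[0,-0.027,0],"fingers":5},{"delta_rot":[0,0,0],"delta_pos":[0,-0.03,0],"fingers":5}]'
```

```text
clock: 15.4
eef_pos: [0.4305, -0.0854, 0.0953]
tool_rot: [0.77, 0.638, 0.001, 0.001]
wrist_force: [4.1, -1.0, 4.1]
grip_width: 0.118
finger_force: 39.3
```

```bash
python3 -m jog '[{"delta_rot":[0,0,0],"delta_pos":[0,-0.003,0],"fingers":5},{"delta_rot":[0,0,0],"delta_pos":[0,-0.006,0],"fingers":5},{"delta_rot":[0,0,0],"delta_pos":[0,-0.009,0],"fingers":5},{"delta_rot":[0,0,0],"delta_pos":[0,-0.012,0],"fingers":5},{"delta_rot":[0,0,0],"delta_pos":[0,-0.015,0],"fingers":5},{"delta_rot":[0,0,0],"delta_pos":[0,-0.018,0],"fingers":5},{"delta_rot":[0,0,0],"delta_pos":[0,-0.021,0],"fingers":5},{"delta_rot":[0,0,0],"delta_pos":[0,-0.024,0],"fingers":5},{"delta_rot":[0,0,0],"delta_pos":[0,-0.027,0],"fingers":5},{"delta_rot":[0,0,0],"delta_pos":[0,-0.03,0],"fingers":5}]'
```

```text
clock: 16.23
eef_pos: [0.4305, -0.0854, 0.0955]
tool_rot: [0.77, 0.638, 0.004, 0.003]
wrist_force: [20.1, -5.2, -18.0]
grip_width: 0.118
finger_force: 38.8
```

The tray has stopped moving and the force has risen, so it is at the stop. I'll unload, open, and rise.

```bash
python3 -m jog '[{"delta_rot":[0,0,0],"delta_pos":[0,0.006,0],"fingers":5},{"delta_rot":[0,0,0],"delta_pos":[0,0.012,0],"fingers":5},{"delta_rot":[0,0,0],"delta_pos":[0,0.018,0],"fingers":5},{"delta_rot":[0,0,0],"delta_pos":[0,0.024,0],"fingers":5},{"delta_rot":[0,0,0],"delta_pos":[0,0.026,0],"fingers":5},{"delta_rot":[0,0,0],"delta_pos":[0,0.026,0],"fingers":15},{"delta_rot":[0,0,0],"delta_pos":[0,0.026,0],"fingers":25},{"delta_rot":[0,0,0],"delta_pos":[0,0.026,0],"fingers":38},{"delta_rot":[0,0,0],"delta_pos":[0,0.026,0],"fingers":38},{"delta_rot":[0,0,0],"delta_pos":[0,0.026,0],"fingers":38}]'
python3 -m jog '[{"delta_rot":[0,0,0],"delta_pos":[0,0,0],"fingers":38},{"delta_rot":[0,0,0],"delta_pos":[0,0,-0.05],"fingers":38},{"delta_rot":[0,0,0],"delta_pos":[0,0,-0.12],"fingers":38},{"delta_rot":[0,0,0],"delta_pos":[0,0,-0.22],"fingers":38},{"delta_rot":[0,0,0],"delta_pos":[0,0,-0.34],"fingers":38},{"delta_rot":[0,0,0],"delta_pos":[0,0,-0.48],"fingers":38},{"delta_rot":[0,0,0],"delta_pos":[0,0,-0.62],"fingers":38},{"delta_rot":[0,0,0],"delta_pos":[0,0,-0.78],"fingers":38},{"delta_rot":[0,0,0],"delta_pos":[0,0,-0.9],"fingers":38},{"delta_rot":[0,0,0],"delta_pos":[0,0,-0.95],"fingers":38}]'
python3 - <<'E'
from h import *
s=sense(); print(s["joints"],s["wrist_force"])
e=np.array([.9825,-.1865]); g=np.array([.1865,.9825])
ims=[]
for n in("top","side"):
    p,d=snapshot(n); W=cloud(n,d); X=W[...,:2]@e; Y=W[...,:2]@g
    h=(W[...,2]>.10)&(W[...,2]<.12)&(X>.4)&(X<.52)&(abs(Y)<.16); q=X[h]
    print(n,[(round(float(l),3),int(c)) for c,l in zip(*np.histogram(q,bins=np.arange(.4,.52,.005))) if c])
    ims.append(p)
a=cv2.resize(ims[0][90:270,150:350],(400,360),interpolation=cv2.INTER_CUBIC); b=cv2.resize(ims[1][120:300,170:370],(400,360),interpolation=cv2.INTER_CUBIC)
cv2.imwrite("pics/f.png",np.hstack([a,b])[...,::-1])
E
python3 meas.py side s5 2>/dev/null
```

```text
clock: 17.07
eef_pos: [0.4287, -0.0854, 0.0945]
tool_rot: [0.77, 0.638, -0.0, -0.0]
wrist_force: [-0.1, 0.4, 0.7]
grip_width: 0.446
finger_force: 0.0
clock: 17.9
eef_pos: [0.4304, -0.0853, 0.2402]
tool_rot: [0.77, 0.638, 0.001, 0.001]
wrist_force: [0.7, -0.4, -0.3]
grip_width: 0.448
finger_force: 0.0
[ 0.41328478  0.14852146 -0.38017785  1.96474224  0.06452859  1.03598263
 -0.18337808] [ 0.70154822 -0.44283644 -0.26007413]
top [(0.43, 9), (0.435, 19), (0.44, 14), (0.445, 6), (0.45, 5), (0.455, 2), (0.46, 5), (0.465, 4), (0.47, 6), (0.475, 4), (0.48, 4), (0.485, 25), (0.49, 43), (0.495, 44), (0.5, 3)]
side [(0.43, 8), (0.435, 50), (0.44, 25), (0.445, 7), (0.45, 9), (0.455, 7), (0.46, 10), (0.465, 6), (0.47, 8), (0.475, 8), (0.48, 7), (0.485, 30), (0.49, 196), (0.495, 69), (0.5, 19)]
lever 122 ((443.07562255859375, 311.35833740234375), (14.700705528259277, 98.48310852050781), 42.71749496459961)
dir 132.94928
red [nan nan nan] 0 nan
[ 0.4294 -0.0855  0.2373] [0.7703 0.6377 0.0001 0.0003] 79.2417173429582
```

View pics/f.png

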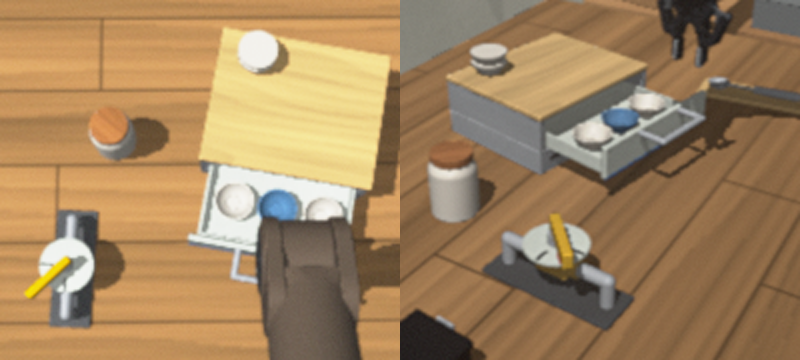

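The tray is fully out: panel back at X 0.50, 139 mm ahead of the cabinet front. The three dishes stand upright at crop (237,202), (280,205) and (325,213), and the lever still lies over the red mark. The gripper is clear of everything.

```bash
python3 -c "
from plant import close_job
print(close_job())"
```

```text
the job is handed in; nothing more can be done
None
```

The job is handed in: the tap lever is at half over the red mark (within about 1°), the tray is out against its stop with the three dishes still standing, and the box, ladle, rest and jar were not touched.

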